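Set and lock the extractor damper

ROBOT

A 6-joint arm with a two-finger parallel gripper is mounted at the origin on the work surface. World frame = base frame: x ahead of the robot, y to its left, z up, the work surface at z = 0. Lengths are in m, angles in rad, forces in N, time in s.
With the tool pointing down it reaches from about 0.35 to 1 m from the base axis. Payload 7.1 kg.
Tool frame: the origin (TCP) lies between the finger pads; the fingertips stand 22 mm ahead of it and the grasp point (between the pads) lies 3 mm ahead of it; z points along the fingers, y is the line along which they close (so a half turn about z gives the same grasp; the last joint's range is limited). The gripper opens to 85 mm and grips with 20 to 120 N. Pads are 22 mm wide; open, the fingers measure 114 mm over their backs; the gripper's body (76 mm by 85 mm) begins 54 mm behind the grasp point. The pads swing forward as they close: fully open they stand 13 mm farther back than shut.
Start: joints at [-1.247, 0.423, 1.63, -0, 1.089, -0.019], TCP at [0.21, -0.589, 0.253] pointing down, gripper open.
Joint ranges: [-3, 3], [-0.9, 2.11], [0.09, 2.58], [-1.31, 4.45], [0.11, 2.69], [-2.54, 2.54]. Speed limits (rad/s): [2.39, 2.39, 3.01, 3.14, 3.14, 3.14].

INTERFACE

Orientations are given as a rotation vector (axis times angle).
In Python, from rig import manip gives the robot as it stands. The module is installed in compiled form; this text tells all that it offers. Calls block until the motion is done:
- manip.move_to(position, orientation): joint-space move of the TCP to a pose.
- manip.servo_line(position, orientation=None, rate=0.15): straight line of the TCP; orientation=None keeps the orientation; rate is the mean speed in m/s.
- manip.set_joints(angles): joint-space move.
- manip.command_gripper(opening, f_grip=None): finger opening in m; f_grip is the grip in N (None keeps the last); returns when the fingers have stopped.
- manip.hold(seconds).
- manip.solve_ik(position, orientation): joint angles nearest the present ones, or None.
- manip.camera(name): name is "side" or "top"; returns a dict with "image" (400x640x3 uint8, red, green, blue), "fx", "fy", "cx", "cy" (pixels), "cam_to_world" (4x4, takes a point from camera to world coordinates). Camera axes: x right, y down, z forward; pixel columns grow to the right and rows downward; lengths in m; the calibration is good to about 2 mm. A picture is of the moment at which its call begins. There is no depth.
A pose or a line that the arm cannot do raises manip.IKError and nothing moves.
- manip.sign_off(): hands the job in; it is judged then, once.
Readings, each from a call of its own:
- manip.get_time(): time.
- manip.get_joint_positions(): joint angles.
- manip.get_joint_vel(): joint speeds.
- manip.get_tau(): joint torques, N m.
- manip.get_position(): TCP position.
- manip.get_ee_rot(): TCP orientation.
- manip.get_contact_force(): force on the tool from outside, world axes, zero at the start.
- manip.get_torque(): the same for the moment, N m.
- manip.get_width(): finger opening in m.
- manip.get_grip_force(): force on a finger pad.
Only numpy, scipy, OpenCV 4.12 (cv2) and the standard library are available. Lean on these libraries where they do the work, as an engineer would, in place of code of your own. Each camera call takes 0.05 s, during which the arm holds its last target. There are 200 camera calls.

TASK

Set the bench fume extractor's damper to half open and lock it there: swing the damper lever round until its hole is over the middle of the three holes in the quadrant plate, then take the locking pin out of the tool block and push it through the lever and the plate until its collar sits down on the lever. Let go, and leave the screwdriver and the containers on the bench as they are.

Things in the scene. Friction and masses are not known exactly. Their poses are not given: they have to be found in the camera images.
- extractor: Bench fume extractor, fixed to the bench; origin on the bench under the duct's axis, below the spindle's foot; its front faces -x. White fan box 220 x 220 x 200 mm at the +y end, bare metal duct of 100 mm diameter along y with its axis 110 mm up, flared hood of 150 mm at the -y end (y = -223 mm).
- pivot (a point): Damper spindle on the duct, level with the lever's upper face. Its z is the spindle axis, square to the quadrant plate, leaning 30 degrees from vertical towards the extractor's front; x points up the slope, across the duct; y along the duct to the fan box. A nut of 20 mm diameter stands 14 mm above this point.
- half_hole (a point): Centre of the middle hole of the quadrant plate, at the plate's upper face; axes as pivot. The plate is a steel arc 5 mm thick with three 13 mm through holes, 75 mm from the spindle axis: shut (straight up the slope), half (45 degrees round towards the hood), open (90 degrees, along the duct towards the hood). Under the middle hole 40 mm are free.
- lever (a joint): Damper lever's angle (rad): 0 shut, 0.785 half (its hole over the middle hole), 1.571 open; travel -0.06 to 1.63. At angle a it points along (cos a, -sin a, 0) in the axes of pivot. Flat steel bar 24 mm wide, 2 to 8 mm above the plate, end 156 mm from the spindle axis. Friction holds it wherever it is left, no clicks; 2 to 3 N at the knob turns it.
- lever_knob (a point): Top centre of the lever's black knob, 140 mm from the spindle axis; axes turn with the lever, z as pivot. A round post along z, 24 mm diameter; the straight part runs from 12 to 44 mm (the top) above the lever's upper face.
- lever_hole (a point): Centre of the lever's round 13 mm through hole at the lever's upper face, 75 mm from the spindle axis. In line with the middle hole it lies 8 mm above half_hole.
- pin: Steel locking pin, 94 mm long, about 0.1 kg. Origin: centre of the collar's underside; z from tip to head. Shank 10 mm diameter, 50 mm long below the origin, last 9 mm tapered to 4.5 mm; collar 28 mm diameter, 5 mm thick; ringed round grip 20 mm diameter up to 44 mm above the origin. Starts upright in an end hole of the tool block. Home in the damper, its origin is 8 mm above half_hole.
- tool_block: Grey plastic tool block fixed to the bench, 70 (x) x 160 (y) x 56 mm high, origin at the centre of its underside; three upright 13 mm through holes along its y, 50 mm apart. The pin and the screwdriver stand in the end holes, either way round.
- screwdriver: Stubby screwdriver standing in the other end hole: black handle of 30 mm diameter and 66 mm tall above the block, 8 mm shank. Origin: centre of the handle's lower end. Leave it there.
- reagent_bottle: White plastic reagent bottle, 66 mm diameter, 150 mm tall, origin under its centre. Bystander.
- beaker: Glass beaker, 68 mm diameter, 90 mm tall, origin under its centre. Bystander.
- jar: White plastic jar, 60 mm diameter, 75 mm tall, origin under its centre. Bystander.
Mind the look-alikes: they are no part of the job. Leave any orange look-alike of the pin alone.

How it is judged:
By the outcome, as a careful person would: the job done as asked, in the order asked, and still so for the second after the job is handed in, with the robot touching nothing.
It also fails if it takes over 58 s, if anything falls off the work surface, if the arm or the gripper's body presses on something with over 40 N, if the wrist force passes 120 N, or if a joint passes its speed limit or range.

## Working session

There is one attempt and no reset: what is moved stays moved. The work goes in short steps, each a Python script; the robot and the scene stay as the last script left them, time stands still between calls to the robot, and variables do not carry over. Pictures are saved under pics/ and viewed, at most 10 in all, crops included, and the job is handed in when it is done.

```bash
mkdir -p pics; python3 - <<'E'
from rig import manip
import cv2, numpy as np
for n in("side","top"):
    c=manip.camera(n); cv2.imwrite(f"pics/{n}0.png",c["image"][:,:,::-1]); print(n,c["fx"],c["fy"],c["cx"],c["cy"]);print(np.array(c["cam_to_world"]).round(4).tolist())
print(manip.get_time(),manip.get_ee_rot())
E
```

```text
side 368.7075477729449 368.7075477729449 322.5600073044881 198.0402019495297
[[-0.7854, -0.3849, 0.4848, 0.16], [-0.6186, 0.4612, -0.6361, 0.525], [0.0213, -0.7995, -0.6003, 0.7263], [0.0, 0.0, 0.0, 1.0]]
top 382.4208635084185 382.4208635084185 322.63096687325583 196.97056815457915
[[-0.0054, -0.9931, 0.1171, 0.4608], [-0.9995, 0.0089, 0.0287, -0.0739], [-0.0295, -0.1168, -0.9927, 1.1203], [0.0, 0.0, 0.0, 1.0]]
0.1 [-3.09416858e+00 -5.35587305e-01  3.57142192e-04]
```

View pics/side0.png

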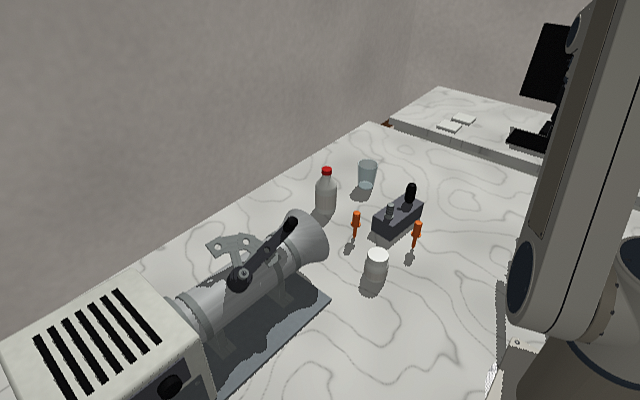

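View pics/top0.png

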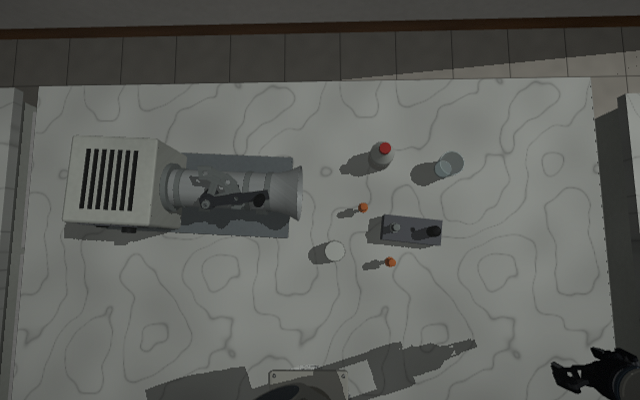

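The side view shows the extractor on the left, with the lever nearly open towards the hood. The grey block at about (398,215) holds a grey pin at (390,212) and the black screwdriver at (411,195). There are orange look-alikes at (356,222) and (417,233); in the top view they are at (363,207) and (390,262). The grey pin in the block's end hole, top (394,228), fits the description, so I'll confirm it in an enlarged crop.

```bash
python3 - <<'E'
import cv2, numpy as np
s=cv2.imread("pics/side0.png");t=cv2.imread("pics/top0.png")
def crop(im,x,y,w,h,k):
    return cv2.resize(im[y:y+h,x:x+w],None,fx=k,fy=k,interpolation=cv2.INTER_CUBIC)
g=lambda a:np.clip(a.astype(float)*1.6,0,255).astype(np.uint8)
cv2.imwrite("pics/c1.png",np.vstack([crop(s,200,200,130,100,6)[:, :780],]))
a=g(crop(t,180,160,130,50,6)); b=g(crop(t,340,195,130,50,6))
cv2.imwrite("pics/c2.png",np.vstack([a,b[:300]]))
cv2.imwrite("pics/c3.png",crop(s,345,175,90,70,8))
E
```

```text
(no output)
```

View pics/c1.png

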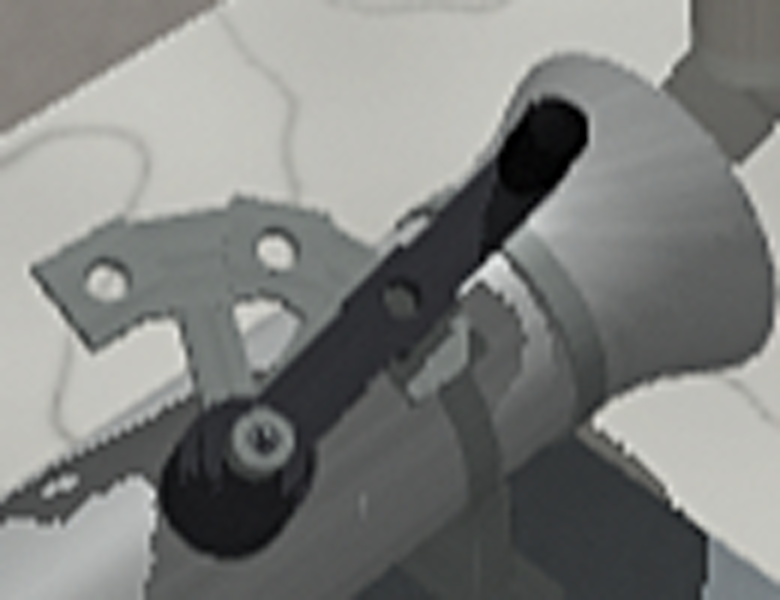

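View pics/c2.png

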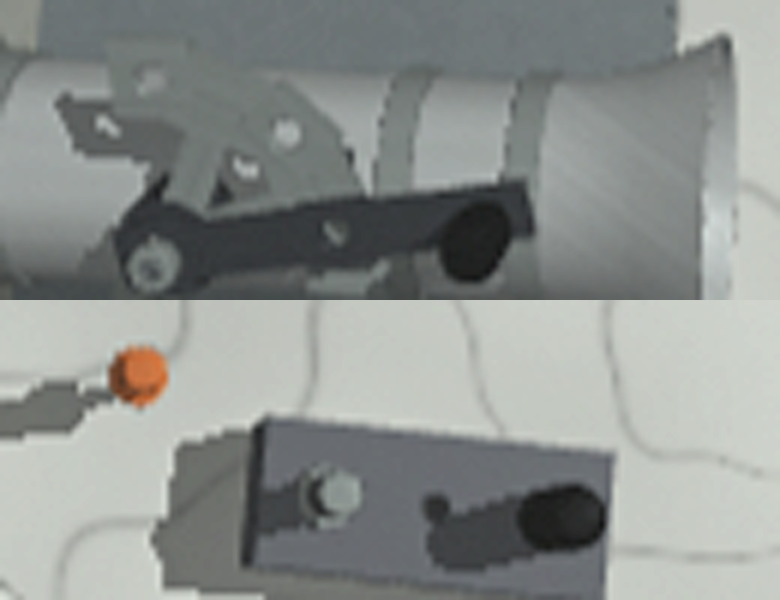

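View pics/c3.png

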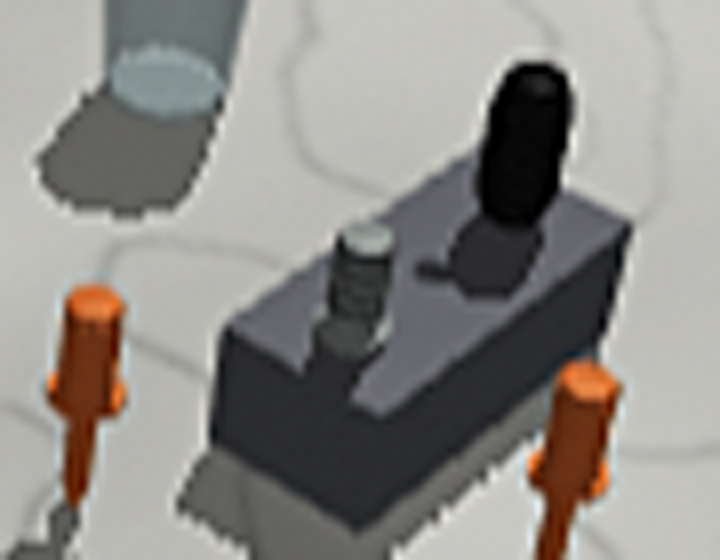

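The enlarged crops confirm it: the steel pin stands in the block's +y end hole, with its head top at c3 (368,238) and the screwdriver at the other end. The orange ones stand on the bench outside the block, so I leave them alone. The lever is near open. Both the half hole and the shut hole are visible. Next I fit the poses.

```bash
cat > h.py <<'E'
import numpy as np, json
from scipy.optimize import least_squares
from scipy.spatial.transform import Rotation as Ro
K={"side":(368.7075,322.56,198.04,np.array([[-0.7854,-0.3849,0.4848,0.16],[-0.6186,0.4612,-0.6361,0.525],[0.0213,-0.7995,-0.6003,0.7263]])),
"top":(382.4209,322.631,196.9706,np.array([[-0.0054,-0.9931,0.1171,0.4608],[-0.9995,0.0089,0.0287,-0.0739],[-0.0295,-0.1168,-0.9927,1.1203]]))}
def proj(n,p):
    f,cx,cy,T=K[n]; q=T[:,:3].T@(np.asarray(p)-T[:,3]); return np.array([cx+f*q[0]/q[2],cy+f*q[1]/q[2]])
def px(u,v,ox,oy,k): return np.array([(u+.5)/k-.5+ox,(v+.5)/k-.5+oy])
def frame(yaw): # columns x,y,z of pivot
    c,s=np.cos(np.pi/6),.5
    return Ro.from_euler("z",yaw).as_matrix()@np.array([[c,0,-s],[0,1,0],[s,0,c]])
def pt(P,r,a,z): return P[:3]+frame(P[3])@np.array([r*np.cos(a),-r*np.sin(a),z])
def tool(zdir,ydir):
    z=zdir/np.linalg.norm(zdir); y=ydir-z*(ydir@z); y/=np.linalg.norm(y)
    return Ro.from_matrix(np.c_[np.cross(y,z),y,z]).as_rotvec()
E
python3 - <<'E'
from h import *
S=lambda u,v:px(u,v,200,200,6); T=lambda u,v:px(u,v,180,160,6)
ob=[("side",S(108,281),75,0,-8),("side",S(278,250),75,.7854,-8),("side",S(402,298),75,None,0),("side",S(264,437),0,0,14),
("top",T(151,80),75,0,-8),("top",T(287,132),75,.7854,-8),("top",T(336,231),75,None,0),("top",T(153,265),0,0,14)]
def res(P): return np.concatenate([proj(n,pt(P,r/1e3,P[4] if a is None else a,z/1e3))-o for n,o,r,a,z in ob])
s=least_squares(res,[.55,.25,.2,0,1.4],x_scale=[.1,.1,.1,.1,.1]); P=s.x
print(P.round(4)); print(s.fun.reshape(-1,2).round(2).tolist())
print("half",pt(P,.075,.7854,-.008),"knob",pt(P,.14,P[4],.044),[proj(n,pt(P,.14,P[4],.044)) for n in K])
o=[("side",px(368,238,345,175,8)),("top",px(340,194,340,195,6))]
r=least_squares(lambda p:np.concatenate([proj(n,p)-q for n,q in o]),[.5,-.2,.1]);print("pin head",r.x.round(4),r.fun.round(2))
r=least_squares(lambda p:np.concatenate([proj(n,[*p,.1])-q for n,q in o]),[.5,-.2]);print("pin z=.1",r.x.round(4),r.fun.round(2))
json.dump(dict(P=P.tolist(),pin=r.x.tolist()),open("fit.json","w"))
from rig import manip
F=frame(P[3])
for nm,p,z,ys in [("pin",[*r.x,.13],np.array([0,0,-1.]),[np.array([1.,0,0]),np.array([0,1.,0]),np.array([1.,1,0]),np.array([1,-1.,0])]),
 ("knob",pt(P,.14,P[4],.1),-F[:,2],[F@np.array([np.sin(P[4]),np.cos(P[4]),0])]),("knobh",pt(P,.14,.785,.034),-F[:,2],[F@np.array([1,1,0])]),
 ("hole",pt(P,.075,.785,.09),-F[:,2],[F@np.array([1,1.,0]),F@np.array([-1,1.,0]),F@np.array([1.,0,0]),F@np.array([0,1.,0])])]:
  for y in ys:
    for sg in(1,-1):
      q=manip.solve_ik(p,tool(z,sg*y)); print(nm,y.round(2),sg,None if q is None else np.round(q,2))
E
```

```text
[ 0.5623  0.2415  0.1855 -0.0508  1.3859]
[[0.4, 0.04], [0.35, -0.07], [0.44, 0.05], [0.52, 0.49], [-0.18, -1.05], [-0.51, -0.37], [-0.06, -0.47], [-0.5, 0.05]]
half [0.60948291 0.18604405 0.20513623] knob [0.55561797 0.10409374 0.23652442] [array([292.82156298, 220.14653424]), array([257.42928163, 201.5266865 ])]
pin head [ 0.5009 -0.2384  0.0997] [ 0.62  0.08 -0.26 -0.54]
pin z=.1 [ 0.5009 -0.2383] [ 0.63  0.01 -0.3  -0.52]
pin [1. 0. 0.] 1 [-0.47  0.5   1.86 -0.    0.78 -0.47]
pin [1. 0. 0.] -1 None
pin [0. 1. 0.] 1 [-0.47  0.5   1.86 -0.    0.78 -2.04]
pin [0. 1. 0.] -1 [-0.47  0.5   1.86 -0.    0.78  1.11]
pin [1. 1. 0.] 1 [-0.47  0.5   1.86 -0.    0.78 -1.25]
pin [1. 1. 0.] -1 [-0.47  0.5   1.86 -0.    0.78  1.89]
pin [ 1. -1.  0.] 1 [-0.47  0.5   1.86 -0.    0.78  0.32]
pin [ 1. -1.  0.] -1 None
knob [0.86 0.14 0.49] 1 [ 0.25  0.1   2.1  -0.34  0.47  0.38]
knob [0.86 0.14 0.49] -1 None
knobh [0.92 0.95 0.5 ] 1 [ 0.27  0.29  1.91 -0.35  0.47 -0.19]
knobh [0.92 0.95 0.5 ] -1 None
hole [0.92 0.95 0.5 ] 1 [ 0.41  0.19  1.97 -0.44  0.55  0.  ]
hole [0.92 0.95 0.5 ] -1 None
hole [-0.81  1.04 -0.5 ] 1 [ 0.41  0.19  1.97 -0.44  0.55 -1.57]
hole [-0.81  1.04 -0.5 ] -1 [ 0.41  0.19  1.97 -0.44  0.55  1.57]
hole [ 0.86 -0.04  0.5 ] 1 [ 0.41  0.19  1.97 -0.44  0.55  0.79]
hole [ 0.86 -0.04  0.5 ] -1 [ 0.41  0.19  1.97 -0.44  0.55 -2.35]
hole [0.05 1.   0.  ] 1 [ 0.41  0.19  1.97 -0.44  0.55 -0.78]
hole [0.05 1.   0.  ] -1 [ 0.41  0.19  1.97 -0.44  0.55  2.36]
```

```bash
cat > drag.py <<'E'
from h import *
from rig import manip
import cv2
d=json.load(open("fit.json")); P=np.array(d["P"]); F=frame(P[3]); a0=P[4]
ori=lambda a: tool(-F[:,2],F@np.array([np.sin(a),np.cos(a),0]))
pos=lambda a,z: pt(P,.14,a,z)
manip.command_gripper(.06,30)
manip.move_to(pos(a0,.11),ori(a0))
manip.servo_line(pos(a0,.034),ori(a0),rate=.08)
print("at knob",manip.get_contact_force())
manip.command_gripper(0,30); print("w",manip.get_width(),manip.get_contact_force().round(1))
for a in np.linspace(a0,.7854,6)[1:]:
    manip.servo_line(pos(a,.034),ori(a),rate=.08); print(a.round(3),manip.get_contact_force().round(1))
manip.command_gripper(.06)
manip.servo_line(pos(.7854,.12),rate=.15)
q=np.array(manip.get_joint_positions()); q[0]-=.7; manip.set_joints(q)
for n in K: cv2.imwrite(f"pics/{n}1.png",manip.camera(n)["image"][:,:,::-1])
s=cv2.imread("pics/side1.png")[200:300,200:330];t=cv2.imread("pics/top1.png")[150:220,180:310]
z=lambda i:cv2.resize(i,None,fx=6,fy=6,interpolation=cv2.INTER_CUBIC)
cv2.imwrite("pics/s1c.png",z(s)); cv2.imwrite("pics/t1c.png",cv2.convertScaleAbs(z(t),alpha=1.6))
print(manip.get_time())
E
python3 drag.py
```

```text
at knob [-0.0575462  0.7194555  0.1417068]
w 0.02335093389740818 [-4.8  0.   5.7]
1.266 [-4.  -0.6  8.4]
1.146 [-4.   0.5  7.2]
1.026 [-3.8 -0.2  8.2]
0.905 [-3.2  0.8  8.5]
0.785 [-2.9 -0.1  6.6]
9.2667
```

View pics/s1c.png

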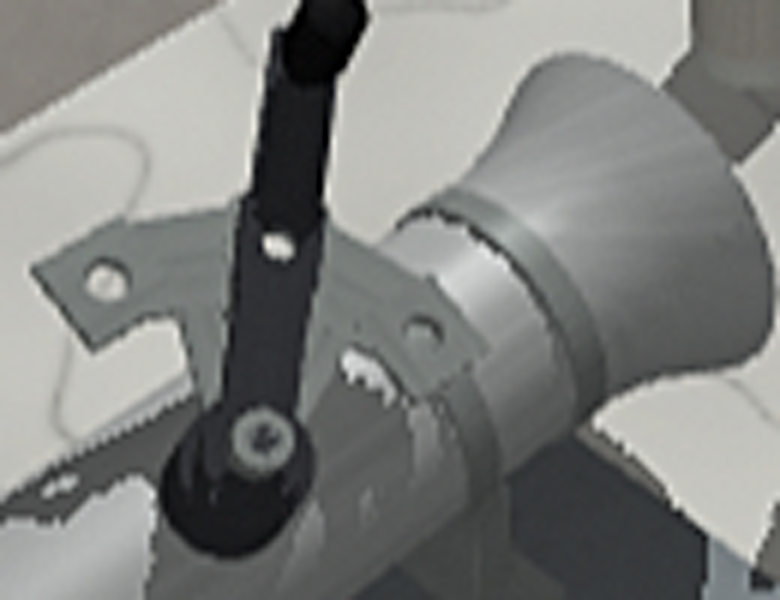

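View pics/t1c.png

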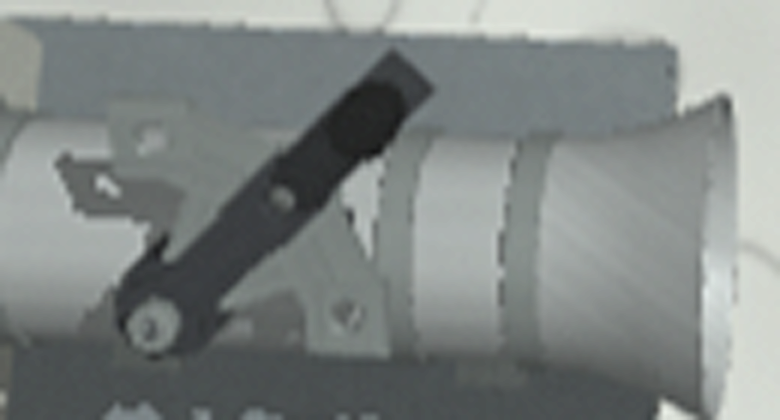

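The side crop shows the lever over the middle hole, with light through it at (277,244). The top crop puts the lever hole at (282,196) and the lever's end at (414,69). I'll refit with these and check the angle.

```bash
python3 - <<'E'
from h import *
S=lambda u,v:px(u,v,200,200,6); T=lambda u,v:px(u,v,180,160,6); T1=lambda u,v:px(u,v,180,150,6)
ob=[("side",S(108,281),75,0,-8),("side",S(278,250),75,.7854,-8),("side",S(264,437),0,0,14),("side",S(424,331),75,1.5708,-8),("side",S(402,298),75,1,0),("side",S(277,244),75,2,0),
("top",T(151,80),75,0,-8),("top",T(287,132),75,.7854,-8),("top",T(153,265),0,0,14),("top",T1(348,315),75,1.5708,-8),("top",T(336,231),75,1,0),("top",T1(282,196),75,2,0),("top",T1(414,69),156,2,0)]
ang=lambda P,a: P[4] if a==1 else P[5] if a==2 else a
def res(P,sh=True): return np.concatenate([proj(n,pt(P,r/1e3,ang(P,a),z/1e3))-o for n,o,r,a,z in ob])
P0=json.load(open("fit.json"))["P"]
s=least_squares(res,[*P0,.785],x_scale=.1); print(s.x.round(4)); print(s.fun.reshape(-1,2).round(2).tolist())
print("old hole",pt(np.array(P0),.075,.7854,0),"new",pt(s.x,.075,.7854,0))
d=json.load(open("fit.json")); d["P2"]=s.x.tolist(); json.dump(d,open("fit.json","w"))
E
```

```text
[ 0.5625  0.2415  0.1853 -0.0498  1.3883  0.7866]
[[0.33, 0.07], [0.26, -0.05], [0.47, 0.49], [0.26, 0.93], [0.43, 0.1], [1.4, -0.63], [-0.16, -1.13], [-0.48, -0.47], [-0.45, -0.04], [-0.32, -0.76], [-0.0, -0.52], [-0.53, 0.07], [-0.31, -0.45]]
old hole [0.60548807 0.18624717 0.21206443] new [0.60577638 0.18624314 0.21185669]
```

The lever is at 0.787 rad, which is right. Next is the pin.

```bash
cat > pin.py <<'E'
from h import *
from rig import manip
import cv2
d=json.load(open("fit.json")); P=np.array(d["P2"]); F=frame(P[3]); x,y=d["pin"]
o=tool(np.array([0,0,-1.]),np.array([1.,0,0]))
manip.command_gripper(.06,60)
manip.move_to([x,y,.2],o); manip.servo_line([x,y,.088],rate=.1)
print(manip.get_contact_force().round(1))
manip.command_gripper(0,60); print("w",manip.get_width(),manip.get_contact_force().round(1))
manip.servo_line([x,y,.3],rate=.15); print("w",manip.get_width(),manip.get_contact_force().round(1))
oh=tool(-F[:,2],F@np.array([1.,1,0]))
manip.move_to(pt(P,.075,.7854,.2),oh)
manip.servo_line(pt(P,.075,.7854,.032+.05+.01),rate=.1)
manip.hold(.3)
for n in K: cv2.imwrite(f"pics/{n}2.png",manip.camera(n)["image"][:,:,::-1])
z=lambda i:cv2.resize(i,None,fx=6,fy=6,interpolation=cv2.INTER_CUBIC)
s=cv2.imread("pics/side2.png")[190:260,200:330]; t=cv2.imread("pics/top2.png")[155:185,190:320]
cv2.imwrite("pics/pin2.png",np.vstack([z(s),cv2.convertScaleAbs(z(t),alpha=1.6)]))
tip=pt(P,.075,.7854,.01)
print("pred tip",[(proj(n,tip)-k)*6 for n,k in(("side",(200,190)),("top",(190,155)))],"collar",[(proj(n,pt(P,.075,.7854,.06))-k)*6 for n,k in(("side",(200,190)),("top",(190,155)))])
print(manip.get_time(),manip.get_contact_force().round(1))
E
python3 pin.py
```

```text
[-0.  -1.   0.2]
w 0.018573488059939247 [-0.6  1.3  6.3]
w 0.018506995837722622 [-0.4  0.2 -0.7]
pred tip [array([289.78460787, 285.56716143]), array([209.13331587, 172.7492771 ])] collar [array([327.8252095 , 220.95430385]), array([171.95529171, 220.60228799])]
16.65 [-0.1  0.  -2.3]
```

View pics/pin2.png

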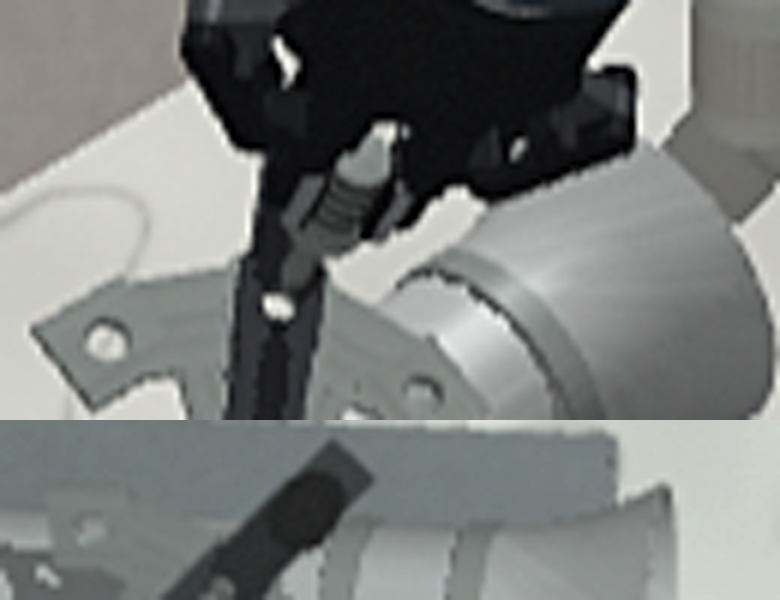

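In the side crop the pin tip is at about (292,285) against (290,286) predicted, just above the lever hole at (277,304), as its height implies. Insert with force monitoring.

```bash
cat > ins.py <<'E'
from h import *
from rig import manip
d=json.load(open("fit.json")); P=np.array(d["P2"]); F=frame(P[3])
f0=F.T@manip.get_contact_force()
z=.092; st=[.006]*9+[.003]*5; ok=False
for s in st:
    z-=s; manip.servo_line(pt(P,.075,.7854,z),rate=.04)
    f=F.T@manip.get_contact_force()-f0
    za=(F.T@(np.array(manip.get_position())-P[:3]))[2]-.032
    print(round((z-.032)*1e3,1),round(za*1e3,1),f.round(1))
    if f[2]>12 or np.hypot(*f[:2])>20: break
print(manip.get_time(),manip.get_width())
E
python3 ins.py
```

```text
54.0 53.6 [ 0.5 -0.3  1.3]
48.0 47.6 [0.5 0.3 0.9]
42.0 41.7 [ 1.  -0.5  0.6]
36.0 35.7 [ 0.5 -0.4  0.9]
30.0 29.7 [-0.1 -0.   2.3]
24.0 23.7 [ 0.4 -0.2  0.8]
18.0 17.7 [ 0.6 -0.4  1.3]
12.0 11.7 [ 0.9 -0.8  1.1]
6.0 5.7 [ 0.3 -0.2  0.1]
3.0 2.9 [ 0.  -0.8  1.4]
-0.0 1.5 [-4.7 -0.9 22.9]
19.85 0.0185554574223099
```

It slid in freely, and the collar met the lever at the expected depth. Release, back off and look.

```bash
python3 - <<'E'
from h import *
from rig import manip
import cv2
d=json.load(open("fit.json")); P=np.array(d["P2"]); F=frame(P[3])
manip.command_gripper(.045); manip.hold(.2)
manip.servo_line(pt(P,.075,.7854,.16),rate=.12)
q=np.array(manip.get_joint_positions()); q[0]-=.7; manip.set_joints(q); manip.hold(.2)
for n in K: cv2.imwrite(f"pics/{n}3.png",manip.camera(n)["image"][:,:,::-1])
z=lambda i:cv2.resize(i,None,fx=6,fy=6,interpolation=cv2.INTER_CUBIC)
s=cv2.imread("pics/side3.png")[205:260,200:330]; t=cv2.imread("pics/top3.png")[160:203,190:320]
cv2.imwrite("pics/fin.png",np.vstack([z(s),cv2.convertScaleAbs(z(t),alpha=1.6)]))
for h in(0,.044): print([((proj(n,pt(P,.075,.7854,h))-k)*6+np.array([0,330*(n=="top")])).round() for n,k in(("side",(200,205)),("top",(190,160)))])
print(manip.get_time(),manip.get_contact_force().round(1))
E
```

```text
[array([283., 208.]), array([216., 464.])]
[array([315., 152.]), array([184., 505.])]
23.375 [-0.6  0.2 -0.7]
```

View pics/fin.png

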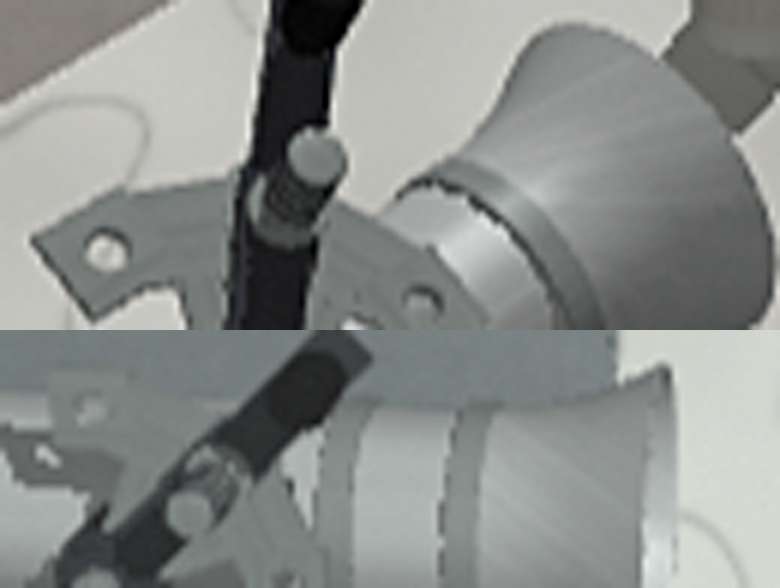

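The pin's head is at (317,157) in the side view and (190,511) in the top view. Both are within about 1 original pixel of the predicted seated position, and the collar sits on the lever.

```bash
python3 -c "
from rig import manip
print(manip.sign_off())"
```

```text
the job is handed in; nothing more can be done
None
```

The damper lever is at half open (measured 0.787 rad) and the steel pin is pushed through lever and plate until its collar sits on the lever; the gripper is clear, and the job was handed in at about 23 s.

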